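Plug and pull-test the battery modules

ROBOT

A 6-joint arm with a two-finger parallel gripper is mounted at the origin on the work surface. World frame = base frame: x ahead of the robot, y to its left, z up, the work surface at z = 0. Lengths are in m, angles in rad, forces in N, time in s.
With the tool pointing down it reaches from about 0.15 to 0.775 m from the base axis. Payload 6.1 kg.
Tool frame: the origin (TCP) lies between the finger pads; the fingertips stand 19 mm ahead of it and the grasp point (between the pads) is the TCP; y points along the fingers, x is the direction in which the jaws open and shut, and the axes are right-handed (so a half turn about y gives the same grasp; the last joint's range is limited). The gripper opens to 85 mm and grips with 20 to 120 N. Pads are 22 mm wide; open, the fingers measure 114 mm over their backs; the gripper's body (76 mm by 85 mm) begins 54 mm behind the grasp point. The pads swing forward as they close: fully open they stand 13 mm farther back than shut.
Start: joints at [1.152, 0.126, -0.04, 1.405, 0, 1.571], TCP at [0.213, 0.48, 0.25] pointing down, gripper open.
Joint ranges: [-2.72, 2.72], [-0.95, 1.95], [-1.27, 1.35], [-1.78, 2.02], [-1.46, 1.47], [-3.14, 3.14]. Speed limits (rad/s): [2.39, 2.39, 3.01, 3.14, 3.14, 3.14].

INTERFACE

Orientations are given as a rotation vector (axis times angle).
In Python, from workcell import robot, vision gives the robot as it stands.
- The arm moves only by the tool apply_moves, never from a script. Its argument "series" is a list of rows, each an object with "offset": the shift along the tool's x, y, z normalised to -1 to 1, where 1 is 0.03 m, a list of three; "spin": the turn about the tool's y normalised to -1 to 1, where 1 is 5 degrees; "jaw": the opening, from -1 (shut) to 1 (fully open), so that 0 is half open. A call has exactly 8 rows; each row shifts and turns the commanded pose from where the row before left it, along the tool's axes as they then stand; what a row does not reach is not made up. A row lasts 1/8 s, in which the tool goes at most 62.5 mm and 10.7 degrees, less where a joint would pass 70% of its speed; a pose out of reach is approached as far as the arm can. A call with a number of a shift or a turn outside -1 to 1 is refused whole. A call with a gripper value outside its range is refused whole. The fingers move at their own pace and stop on an object; "newtons" is the grip in N (left out, the last holds). Time passes only in rows, so rows that do not move let the fingers close, or fill a call up. It gives the time, the measured TCP pose, the force and the opening at its end, in the units of the state.
- robot.get_obs(): the state, without advancing time (a new reading comes with each control period).
- vision.capture(name): name is "scene" or "top" or "wrist"; returns the picture (384x512x3 uint8, red, green, blue); there is no depth.
- vision.calibration(name): a dict with "K" (3x3 intrinsics, pixels), "D" ([k1, k2, p1, p2, k3] as OpenCV has them; the pictures are not rectified), "R" (3x3) and "t" (3): a world point X has camera coordinates R X + t. Camera axes: x right, y down, z forward; pixel columns grow to the right and rows downward; lengths in m; the calibration is good to about 2 mm. A picture is of the moment at which its call begins: read the wrist's pose just before it. calibration takes no time and is no camera call; for the wrist camera it gives the pose at the moment of the call.
- robot.sign_off(): hands the job in, once; it reports no verdict.
The state is a dict: "time": time; "q": joint angles; "dq": joint speeds; "joint_torque": joint torques, N m; "eef_pos": TCP position; "ee_rot": TCP orientation; "force": force on the tool from outside, world axes, zero at the start; "moment": the same for the moment, N m; "width": opening from 0.0 (shut) to 1.0 (fully open).
Only numpy, scipy, OpenCV 4.12 (cv2) and the standard library are available. Lean on these libraries where they do the work, as an engineer would, in place of code of your own. Each camera call takes 0.05 s, during which the arm holds its last target. There are 200 camera calls.

TASK

Pull the dock's lever to the front (load) before anything else. Then plug every module on the mat into the socket of its own colour in the test dock, pressing it fully home until it latches, and prove each one by tugging the module straight up until its socket rises to the top of its travel, then leave it up. When all the modules there are have been plugged and tugged, and only then, throw the lever over to the back (run). Leave everything else on the bench where it is.

Things in the scene. Friction and masses are not known exactly. Their poses are not given: they have to be found in the camera images.
- module_red: red plug-in module (may be absent), standing plug down on the fixed 3 mm thick blue mat; about 0.16 kg. Body 42 x 42 mm, 22 to 58 mm above the origin. Below it a brass plug: head 30 mm square, 0 to 12 mm, tapered to 24 mm over its lowest 5 mm; neck 22 mm square, 12 to 22 mm. Origin: centre of the plug's underside; z up; x, y square to the faces (same at each quarter turn).
- socket_red (a point): Mouth centre (top face) of the red-rimmed socket, 48 mm square, hole 33 mm square; axes as the dock's. Spring latches on its x sides take about 8 N of push to pass (12 to 18 N makes sure), then hook over the plug head for good. Fully home, the module's body sits on the rim, its origin 22 mm below this point.
- nest_red (a joint): Height of the red socket in its well, m: 0 down (as found, 2 mm proud of the housing), 0.010 fully up. Stiff: about 10 N of upward pull on a latched module raises it, showing its bare metal sides, and it stays as left (pressed as hard it goes down again). An unlatched plug slides out and the socket stays down.
- module_yellow: yellow plug-in module (may be absent), standing plug down on the fixed 3 mm thick blue mat; about 0.16 kg. Body 42 x 42 mm, 22 to 58 mm above the origin. Below it a brass plug: head 30 mm square, 0 to 12 mm, tapered to 24 mm over its lowest 5 mm; neck 22 mm square, 12 to 22 mm. Origin: centre of the plug's underside; z up; x, y square to the faces (same at each quarter turn).
- socket_yellow (a point): Mouth centre (top face) of the yellow-rimmed socket, 48 mm square, hole 33 mm square; axes as the dock's. Spring latches on its x sides take about 8 N of push to pass (12 to 18 N makes sure), then hook over the plug head for good. Fully home, the module's body sits on the rim, its origin 22 mm below this point.
- nest_yellow (a joint): Height of the yellow socket in its well, m: 0 down (as found, 2 mm proud of the housing), 0.010 fully up. Stiff: about 10 N of upward pull on a latched module raises it, showing its bare metal sides, and it stays as left (pressed as hard it goes down again). An unlatched plug slides out and the socket stays down.
- module_green: green plug-in module (may be absent), standing plug down on the fixed 3 mm thick blue mat; about 0.16 kg. Body 42 x 42 mm, 22 to 58 mm above the origin. Below it a brass plug: head 30 mm square, 0 to 12 mm, tapered to 24 mm over its lowest 5 mm; neck 22 mm square, 12 to 22 mm. Origin: centre of the plug's underside; z up; x, y square to the faces (same at each quarter turn).
- socket_green (a point): Mouth centre (top face) of the green-rimmed socket, 48 mm square, hole 33 mm square; axes as the dock's. Spring latches on its x sides take about 8 N of push to pass (12 to 18 N makes sure), then hook over the plug head for good. Fully home, the module's body sits on the rim, its origin 22 mm below this point.
- nest_green (a joint): Height of the green socket in its well, m: 0 down (as found, 2 mm proud of the housing), 0.010 fully up. Stiff: about 10 N of upward pull on a latched module raises it, showing its bare metal sides, and it stays as left (pressed as hard it goes down again). An unlatched plug slides out and the socket stays down.
- module_blue: blue plug-in module (may be absent), standing plug down on the fixed 3 mm thick blue mat; about 0.16 kg. Body 42 x 42 mm, 22 to 58 mm above the origin. Below it a brass plug: head 30 mm square, 0 to 12 mm, tapered to 24 mm over its lowest 5 mm; neck 22 mm square, 12 to 22 mm. Origin: centre of the plug's underside; z up; x, y square to the faces (same at each quarter turn).
- socket_blue (a point): Mouth centre (top face) of the blue-rimmed socket, 48 mm square, hole 33 mm square; axes as the dock's. Spring latches on its x sides take about 8 N of push to pass (12 to 18 N makes sure), then hook over the plug head for good. Fully home, the module's body sits on the rim, its origin 22 mm below this point.
- nest_blue (a joint): Height of the blue socket in its well, m: 0 down (as found, 2 mm proud of the housing), 0.010 fully up. Stiff: about 10 N of upward pull on a latched module raises it, showing its bare metal sides, and it stays as left (pressed as hard it goes down again). An unlatched plug slides out and the socket stays down.
- module_white: white plug-in module (may be absent), standing plug down on the fixed 3 mm thick blue mat; about 0.16 kg. Body 42 x 42 mm, 22 to 58 mm above the origin. Below it a brass plug: head 30 mm square, 0 to 12 mm, tapered to 24 mm over its lowest 5 mm; neck 22 mm square, 12 to 22 mm. Origin: centre of the plug's underside; z up; x, y square to the faces (same at each quarter turn).
- socket_white (a point): Mouth centre (top face) of the white-rimmed socket, 48 mm square, hole 33 mm square; axes as the dock's. Spring latches on its x sides take about 8 N of push to pass (12 to 18 N makes sure), then hook over the plug head for good. Fully home, the module's body sits on the rim, its origin 22 mm below this point.
- nest_white (a joint): Height of the white socket in its well, m: 0 down (as found, 2 mm proud of the housing), 0.010 fully up. Stiff: about 10 N of upward pull on a latched module raises it, showing its bare metal sides, and it stays as left (pressed as hard it goes down again). An unlatched plug slides out and the socket stays down.
- dock: Grey fixed test dock, 110 mm (x) by 300 mm (y), 40 mm high; front faces -x. Five sockets on its centre line at 56 mm pitch, from +y to -y: red, yellow, green, blue, white. A black switch bay, 30 mm high, extends its -y end to 220 mm from the origin; lever on it at y = -185 mm. Origin: centre of the underside, on the bench.
- run_lever (a joint): Toggle lever in the dock's switch bay: 0 leans fully to the dock's front (-x, load), 1.0 rad fully to its back (+x, run). Starts at the back, 0.85 to 1; stays where left; a light push moves it. It turns about the dock's y axis, on a pivot 22 mm above the bay's top.
- run_lever_tip (a point): Centre of the lever's red ball, 26 mm across, 60 mm from the pivot (about 105 mm above the bench at either end of its swing, 112 mm upright).
- wash_bottle: Bystander: white wash bottle with yellow cap, 60 mm across, 170 mm tall. Origin: centre of its underside.
- tape_roll: Bystander: brown tape roll lying flat, 90 mm across, 48 mm tall. Origin: centre of its underside.
- pen_cup: Bystander: black open cup, 70 mm across, 80 mm tall. Origin: centre of its underside.
- spray_can: Bystander: blue can, 52 mm across, 150 mm tall. Origin: centre of its underside.
- driver: Bystander: screwdriver lying down. Origin: at its handle and shaft, on the bench.
- carton_small: Bystander: small brown carton, 100 x 130 x 70 mm. Origin: centre of its underside.
There are look-alikes about, which are no part of the job. Leave any turquoise look-alike of the module_red alone.

How it is judged:
On the way, in this order (a step that is already met when the one before it is completed fails the run):
1. the lever is pulled to load (value of joint run_lever below 0.2 rad), for 0.2 s.
2. every module present is latched in the socket of its colour and has been tugged so that its socket is up, with the lever still at load (z of module_red in the frame of socket_red between -0.025 and -0.0195 m and horizontal distance between module_red and socket_red below 0.003 m and angle between each of module_red, module_yellow, module_green, module_blue, module_white's own z axis and vertical below 0.07 rad and height (world z) of each of module_red, module_yellow, module_green, module_blue, module_white above 0.0265 m and z of module_yellow in the frame of socket_yellow between -0.025 and -0.0195 m and horizontal distance between module_yellow and socket_yellow below 0.003 m and z of module_green in the frame of socket_green between -0.025 and -0.0195 m and horizontal distance between module_green and socket_green below 0.003 m and z of module_blue in the frame of socket_blue between -0.025 and -0.0195 m and horizontal distance between module_blue and socket_blue below 0.003 m and z of module_white in the frame of socket_white between -0.025 and -0.0195 m and horizontal distance between module_white and socket_white below 0.003 m and value of joint run_lever below 0.3 rad), for 0.3 s.
3. then the lever is thrown to run (value of joint run_lever above 0.8 rad), for 0.2 s.
At the end, for the whole second after the job is handed in: Each module present is latched in the socket of its own colour (origin 19.5 to 25 mm below the mouth, within 3 mm of its centre, tilt under 0.07 rad), that socket is up by at least 6.5 mm of its 10 mm, all at rest, and the lever stands beyond 0.8 rad (z of module_red in the frame of socket_red between -0.025 and -0.0195 m and horizontal distance between module_red and socket_red below 0.003 m and angle between each of module_red, module_yellow, module_green, module_blue, module_white's own z axis and vertical below 0.07 rad and height (world z) of each of module_red, module_yellow, module_green, module_blue, module_white above 0.0265 m and z of module_yellow in the frame of socket_yellow between -0.025 and -0.0195 m and horizontal distance between module_yellow and socket_yellow below 0.003 m and z of module_green in the frame of socket_green between -0.025 and -0.0195 m and horizontal distance between module_green and socket_green below 0.003 m and z of module_blue in the frame of socket_blue between -0.025 and -0.0195 m and horizontal distance between module_blue and socket_blue below 0.003 m and z of module_white in the frame of socket_white between -0.025 and -0.0195 m and horizontal distance between module_white and socket_white below 0.003 m and linear speed of each of module_red, module_yellow, module_green, module_blue, module_white below 0.02 m/s and value of joint run_lever above 0.8 rad); the robot touches nothing.
It fails at once if a bystander (bottle, tape, cup, can, screwdriver or carton) is moved by more than 30 mm (distance of any of wash_bottle, tape_roll, pen_cup, spray_can, driver, carton_small from where it was at the start of the episode above 0.03 m).
Of module_red, module_yellow, module_green, module_blue, module_white only 3 to 5 are there at a start; the rules pass over those that are not, and their reading is None.
At some moment in a run one of module_red, module_yellow, module_green, module_blue, module_white may be knocked a few centimetres aside while the robot is not near it.
It also fails if it takes over 210 s, if anything falls off the work surface, if the arm or the gripper's body presses on something with over 40 N, if the wrist force passes 120 N, or if a joint passes its speed limit or range.

## Working session

There is one attempt and no reset: what is moved stays moved. The work goes in short steps, Python scripts to look and compute and a tool call to move; the robot and the scene stay as the last step left them, time stands still between calls to the robot, and variables do not carry over. Pictures are saved under pics/ and viewed, about 12 in all and at most 16, crops included, and the job is handed in when it is done.

Besides the shell and the picture viewer there is one more tool, called as name(argument=value, ...), one argument or row to a line, values as JSON. apply_moves: Moves the arm, as the interface text tells. Scaled input: -1 to 1 covers 0.03 m each way for a shift and 5 degrees each way for a turn. Its arguments: {"type":"object","properties":{"series":{"type":"array","items":{"type":"object","properties":{"offset":{"type":"array","items":{"type":"number"}},"spin":{"type":"number"},"jaw":{"type":"number"}}}},"newtons":{"type":"number"}},"required":["series"]}

```bash
ls; mkdir -p pics
python3 - <<'E'
from workcell import robot, vision
import cv2, numpy as np
print(robot.get_obs())
for n in ("scene","top"):
    im=vision.capture(n); np.save(f"pics/{n}0.npy",im)
    cv2.imwrite(f"pics/{n}0.png",im[:,:,::-1])
    c=vision.calibration(n); print(n,{k:np.round(v,4).tolist() for k,v in c.items()})
E
```

```text
pics
{'time': 0.0, 'q': array([ 1.15200394e+00,  1.26387406e-01, -4.06256156e-02,  1.40538868e+00,
       -3.46898584e-05,  1.57082151e+00]), 'dq': array([-1.31299816e-05, -9.85536917e-04,  2.43114597e-04,  4.88104117e-04,
        1.71046066e-04, -7.70983941e-04]), 'joint_torque': array([ 3.48088679e-04, -4.35914004e+01,  3.52924275e+01,  1.74356141e-02,
        1.38080245e-04, -3.13058464e-06]), 'eef_pos': array([0.21334952, 0.47927904, 0.2495165 ]), 'ee_rot': array([-1.37963453, -0.89443178,  0.89661431]), 'force': array([-0.71091721,  0.17727143, -0.18322101]), 'moment': array([-0.00714511,  0.00563659,  0.02646734]), 'width': 0.9967045395111671}
scene {'K': [[466.4361, 0.0, 256.5682], [0.0, 466.4361, 194.8364], [0.0, 0.0, 1.0]], 'D': [-0.1376, 0.0, 0.0, 0.0, 0.0], 'R': [[0.515, 0.857, 0.0178], [0.5551, -0.3176, -0.7688], [-0.6532, 0.4058, -0.6393]], 't': [-0.1897, -0.2687, 1.856]}
top {'K': [[414.8475, 0.0, 253.1765], [0.0, 414.8475, 187.4815], [0.0, 0.0, 1.0]], 'D': [-0.014, 0.0, 0.0, 0.0, 0.0], 'R': [[0.012, -0.9998, 0.0147], [-0.983, -0.0145, -0.1828], [0.183, -0.0122, -0.983]], 't': [-0.1318, 0.5899, 1.155]}
```

View pics/top0.png

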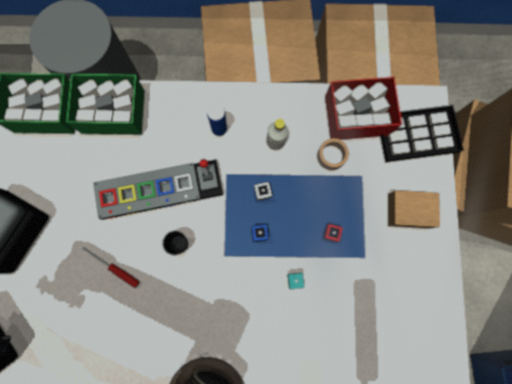

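View pics/scene0.png

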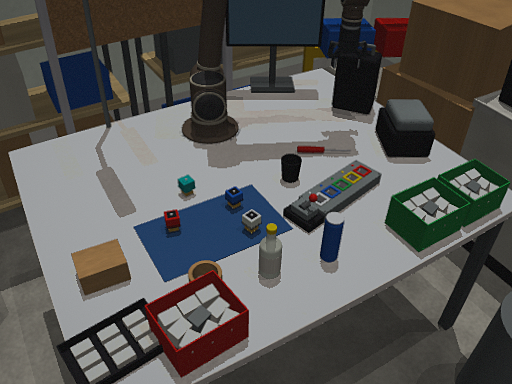

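The top view shows three modules on the mat: white (263,191), blue (260,232) and red (333,233). There is a turquoise look-alike off the mat at (296,280). The dock's sockets run from red (108,198) to white (183,184), with the lever ball at (203,163). There is no yellow or green module.

```bash
cat > h.py <<'E'
from workcell import robot, vision
import cv2, numpy as np
from scipy.spatial.transform import Rotation as Rn
def ray(cal,px,z):
    p=cv2.undistortPoints(np.array(px,float).reshape(-1,1,2),cal["K"],np.array(cal["D"],float)).reshape(-1,2)
    R,t=np.array(cal["R"]),np.array(cal["t"]); C=-R.T@t
    d=np.c_[p,np.ones(len(p))]@R
    return C+d*((z-C[2])/d[:,2])[:,None]
def proj(cal,X):
    R=np.array(cal["R"]); return cv2.projectPoints(np.array(X,float).reshape(-1,1,3),cv2.Rodrigues(R)[0],np.array(cal["t"],float),cal["K"],np.array(cal["D"],float))[0].reshape(-1,2)
HUE=dict(red=[(0,8),(172,180)],yellow=[(22,34)],green=[(45,75)],blue=[(104,125)],turq=[(82,98)])
def mask(im,c,smin=110,vmin=50):
    h=cv2.cvtColor(im,cv2.COLOR_RGB2HSV)
    if c=="white": return ((h[...,1]<60)&(h[...,2]>150)).astype(np.uint8)
    m=np.zeros(im.shape[:2],np.uint8)
    for a,b in HUE[c]: m|=((h[...,0]>=a)&(h[...,0]<=b)&(h[...,1]>smin)&(h[...,2]>vmin)).astype(np.uint8)
    return m
def blobs(m,amin=20):
    out=[]
    for c in cv2.findContours(m,cv2.RETR_EXTERNAL,cv2.CHAIN_APPROX_NONE)[0]:
        if len(c)>5:
            r=cv2.minAreaRect(c)
            if r[1][0]*r[1][1]>=amin: out.append((np.round(r[0],1),np.round(r[1],1),round(r[2],1),c))
    return out
def tool():
    o=robot.get_obs(); return np.array(o["eef_pos"]),Rn.from_rotvec(o["ee_rot"]).as_matrix(),o
def delta(target,yaw=None):
    """units to go along the tool axes (1=30mm); yaw = wanted world angle of tool x, mod 180"""
    p,R,o=tool(); d=R.T@(np.array(target)-p)/0.03
    s=""
    ang=np.degrees(np.arctan2(R[1,0],R[0,0]))
    if yaw is not None:
        e=(yaw-ang+90)%180-90; s=f" spin {-e/5*np.sign(-R[2,1])*1:.2f} (e={e:.1f}deg)"
    print("pos",p.round(4),"toolx ang",ang.round(1),"units",d.round(2),s,"F",np.round(o["force"],1),"w",round(o["width"],3),"t",round(o["time"],2))
E
python3 - <<'E'
from h import *
p,R,o=tool(); print(R.round(3)); cal=vision.calibration("top"); im=np.load("pics/top0.npy")
for c in HUE:
    for b in blobs(mask(im,c,100,60),15):
        u,v=b[0]
        if 90<u<370 and 150<v<290: print(c,b[0],b[1],b[2],"z42",ray(cal,b[0],.042)[0].round(4),"z61",ray(cal,b[0],.061)[0].round(4),"z105",ray(cal,b[0],.105)[0].round(4))
for b in blobs(mask(im,"white"),15):
    u,v=b[0]
    if 170<u<290 and 170<v<210: print("white",b[0],b[1],b[2],ray(cal,b[0],.042)[0].round(4),ray(cal,b[0],.061)[0].round(4))
w=vision.capture("wrist"); cw=vision.calibration("wrist"); cv2.imwrite("pics/w0.png",w[:,:,::-1])
print({k:np.round(v,4).tolist() for k,v in cw.items()})
Rc=np.array(cw["R"]);C=-Rc.T@cw["t"];print("cam in tool",(R.T@(C-p)).round(4),"axes",(R.T@Rc.T).round(3))
a=cv2.resize(im[140:300,80:380],None,fx=2.6,fy=2.6,interpolation=cv2.INTER_CUBIC);cv2.imwrite("pics/crop0.png",a[:,:,::-1])
E
```

```text
[[ 0.407 -0.001 -0.914]
 [ 0.914 -0.001  0.407]
 [-0.001 -1.     0.   ]]
red [123.1 275.1] [33.6  7.8] 33.7 z42 [0.3364 0.2412 0.042 ] z61 [0.3369 0.2357 0.061 ] z105 [0.3381 0.2229 0.105 ]
red [333.1 232.4] [15.  14.8] 14.0 z42 [ 0.465  -0.3576  0.042 ] z61 [ 0.4635 -0.3537  0.061 ] z105 [ 0.46   -0.3446  0.105 ]
red [107.7 197.3] [16.6 17.1] 80.5 z42 [0.5586 0.3014 0.042 ] z61 [0.5556 0.2949 0.061 ] z105 [0.5488 0.2799 0.105 ]
red [203.3 163.4] [8.  7.6] 26.6 z42 [0.6649 0.0253 0.042 ] z61 [0.6602 0.0232 0.061 ] z105 [0.6495 0.0183 0.105 ]
yellow [126.6 193.5] [16.3 16.8] 80.5 z42 [0.5707 0.247  0.042 ] z61 [0.5675 0.2413 0.061 ] z105 [0.5602 0.2283 0.105 ]
green [145.4 189.7] [15.7 16.3] 78.7 z42 [0.5828 0.1926 0.042 ] z61 [0.5795 0.1878 0.061 ] z105 [0.5717 0.1768 0.105 ]
blue [164.3 186. ] [16.3 17.1] 78.7 z42 [0.5947 0.1377 0.042 ] z61 [0.5912 0.1338 0.061 ] z105 [0.583  0.1248 0.105 ]
blue [294.4 215.4] [138.   80.3] 0.5 z42 [ 0.513  -0.2454  0.042 ] z61 [ 0.5108 -0.2432  0.061 ] z105 [ 0.5056 -0.2382  0.105 ]
turq [295.5 280.4] [14.1 13.8] 82.9 z42 [ 0.3276 -0.2474  0.042 ] z61 [ 0.3283 -0.2452  0.061 ] z105 [ 0.3299 -0.2402  0.105 ]
white [255.5 192.5] [381. 511.] 90.0 [ 0.5792 -0.1311  0.042 ] [ 0.5759 -0.1307  0.061 ]
{'K': [[338.551, 0.0, 259.0179], [0.0, 338.551, 191.1414], [0.0, 0.0, 1.0]], 'D': [-0.0516, 0.0, 0.0, 0.0, 0.0], 'R': [[0.4063, 0.9137, -0.0016], [0.8685, -0.3857, 0.3113], [0.2838, -0.1279, -0.9503]], 't': [-0.5254, -0.0422, 0.3806]}
cam in tool [ 0.0011 -0.1244  0.0786] axes [[ 1.     0.    -0.   ]
 [ 0.    -0.311  0.95 ]
 [ 0.    -0.95  -0.311]]
```

View pics/crop0.png

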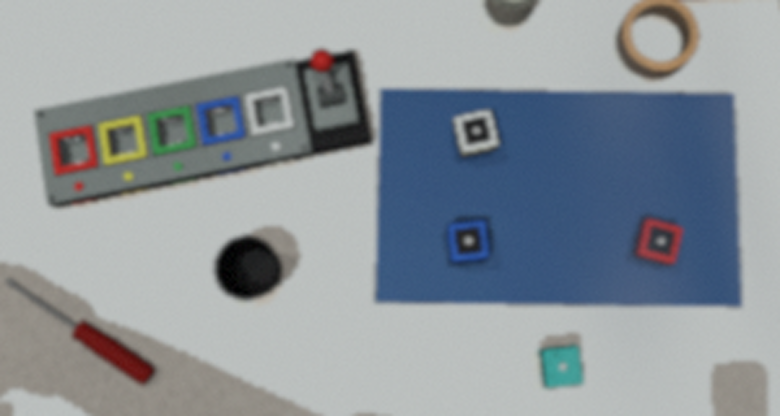

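apply_moves(
  series=[
    {"offset":[-0.3,0,-1],"spin":1,"jaw":-1},
    {"offset":[-0.3,0,-1],"spin":1,"jaw":-1},
    {"offset":[-0.3,0,-1],"spin":1,"jaw":-1},
    {"offset":[-0.3,0,-1],"spin":1,"jaw":-1},
    {"offset":[-0.3,0,-1],"spin":1,"jaw":-1},
    {"offset":[0,0,-1],"spin":1,"jaw":-1},
    {"offset":[0,0,-1],"spin":1,"jaw":-1},
    {"offset":[0,0,-1],"spin":1,"jaw":-1},
  ],
  newtons=60,
)

```text
time: 1.15
eef_pos: [0.3652, 0.2858, 0.25]
ee_rot: [-1.542, -0.353, 0.354]
force: [-0.1, 0.6, -0.5]
width: 0.0
```

Run:
```python
from h import *
delta([.688,.026,.2],12.4)
cal=vision.calibration("top"); im=np.load("pics/top0.npy")
# modules in top view: coloured ring vs mat; local thresholds
h=cv2.cvtColor(im,cv2.COLOR_RGB2HSV)
for n,(u,v) in dict(white=(263,191),blue=(260,232),red=(333,233)).items():
    s=slice(v-14,v+15),slice(u-14,u+15)
    if n=="white": m=(h[s][...,1]<80)&(h[s][...,2]>110)
    elif n=="red": m=mask(im,"red",100,60)[s]>0
    else: m=np.abs(im[s].astype(int)-im[v+3,u+30].astype(int)).sum(2)>55
    m=m.astype(np.uint8)
    for b in blobs(m,40): 
        px=b[0]+[u-14,v-14]; print(n,px,b[1],b[2],ray(cal,px,.061)[0].round(4))
    if n=="blue":print(im[v+3,u+30],im[v-6:v+7,u-10:u+12,2])
```

```text
pos [0.3652 0.2858 0.25  ] toolx ang 25.8 units [  5.91   1.67 -12.48]  spin 2.69 (e=-13.4deg) F [-0.1  0.6 -0.5] w 0.0 t 1.15
white [262.5 189.9] [15.5 16. ] 76.0 [ 0.5839 -0.151   0.061 ]
blue [259.6 232.1] [9.4 9.4] 80.5 [ 0.4616 -0.1437  0.061 ]
blue [264.3 227.2] [18.4  8.6] 40.2 [ 0.4758 -0.157   0.061 ]
[ 56  84 124] [[124 118 123 133 140 141 143 145 146 145 143 140 143 146 154 153 131 102
  101 116 122 125]
 [121 117 127 149 155 147 146 145 139 133 121 112 109 117 137 151 135 100
   96 115 122 126]
 [120 113 129 152 145 118 101  96  90  82  74  65  64  81 120 147 133  96
   83 102 120 125]
 [115 108 122 146 138  96  59  48  45  44  44  38  40  65 111 144 134  97
   78  98 117 125]
 [111 106 123 145 135  93  50  40  52  70  72  58  42  57 101 135 134 100
   79  95 114 123]
 [110 105 122 145 138  97  54  47  81 113 120  96  60  52  87 126 133 103
   80  92 114 123]
 [113 107 121 144 139  97  57  54  94 134 145 120  75  52  85 125 136 112
   86  93 111 122]
 [117 108 118 141 141 107  63  50  84 120 129 104  63  47  83 125 140 120
   90  93 111 120]
 [117 108 113 136 146 122  75  44  58  73  80  67  45  45  78 120 142 126
   93  92 110 119]
 [117 110 112 133 151 132  83  42  36  42  46  40  39  45  75 119 143 127
   94  92 110 119]
 [119 112 108 131 151 138  91  56  52  57  59  67  68  80 100 133 149 132
  100  96 112 119]
 [123 115 108 126 150 146 118 101 104 105 111 117 121 128 140 155 156 137
  107 104 114 118]
 [125 116 109 127 152 161 154 151 149 150 148 151 149 149 152 152 145 126
  110 109 115 117]]
red [333.1 232.4] [15.  14.8] 14.0 [ 0.4635 -0.3537  0.061 ]
```

apply_moves(
  series=[
    {"offset":[1,0,-1],"spin":0.9,"jaw":-1},
    {"offset":[1,0,-1],"spin":0.9,"jaw":-1},
    {"offset":[1,0,-1],"spin":0.89,"jaw":-1},
    {"offset":[1,0,-1],"spin":0,"jaw":-1},
    {"offset":[1,0,-1],"spin":0,"jaw":-1},
    {"offset":[1,0,-1],"spin":0,"jaw":-1},
    {"offset":[1,0,-1],"spin":0,"jaw":-1},
    {"offset":[1,0,-1],"spin":0,"jaw":-1},
  ],
)

```text
time: 2.15
eef_pos: [0.6612, 0.1214, 0.2498]
ee_rot: [-1.564, -0.171, 0.172]
force: [1.0, 0.5, -0.5]
width: 0.003
```

Run:
```python
from h import *
delta([.688,.026,.114],12.4)
```

```text
pos [0.6612 0.1214 0.2498] toolx ang 12.5 units [ 0.18  4.53 -3.3 ]  spin 0.03 (e=-0.1deg) F [ 1.   0.5 -0.5] w 0.003 t 2.15
```

apply_moves(
  series=[
    {"offset":[0.2,0,-1],"spin":0,"jaw":-1},
    {"offset":[0,0,-1],"spin":0,"jaw":-1},
    {"offset":[0,0,-1],"spin":0,"jaw":-1},
    {"offset":[0,0.5,-0.3],"spin":0,"jaw":-1},
    {"offset":[0,1,0],"spin":0,"jaw":-1},
    {"offset":[0,1,0],"spin":0,"jaw":-1},
    {"offset":[0,1,0],"spin":0,"jaw":-1},
    {"offset":[0,1,0],"spin":0,"jaw":-1},
  ],
)

```text
time: 3.15
eef_pos: [0.6867, 0.0279, 0.113]
ee_rot: [-1.563, -0.172, 0.174]
force: [0.2, -0.1, 0.1]
width: 0.003
```

Run:
```python
from h import *
# end: finger centre at local x about -15+~14 = 0 -> go -5 mm past
ex=np.array([.9765,.2154,0]); piv=np.array([.6226,.0117,0])
p,_,_=tool(); print("local x,y of tcp",(p-piv)@ex*1e3,(p-piv)@[-.2154,.9765,0]*1e3)
delta([*(piv-.004*ex)[:2],.112],12.4)
```

```text
local x,y of tcp 66.08465531046198 1.9745159547217521
pos [0.6867 0.0279 0.113 ] toolx ang 12.6 units [-2.34  0.04 -0.06]  spin 0.04 (e=-0.2deg) F [ 0.2 -0.1  0.1] w 0.003 t 3.15
```

apply_moves(
  series=[
    {"offset":[-0.4,0,0],"spin":0,"jaw":-1},
    {"offset":[-0.4,0,0],"spin":0,"jaw":-1},
    {"offset":[-0.4,0,0],"spin":0,"jaw":-1},
    {"offset":[-0.4,0,0],"spin":0,"jaw":-1},
    {"offset":[-0.3,0,0],"spin":0,"jaw":-1},
    {"offset":[-0.2,0,0],"spin":0,"jaw":-1},
    {"offset":[-0.1,0,0],"spin":0,"jaw":-1},
    {"offset":[0,0,0],"spin":0,"jaw":-1},
  ],
)

```text
time: 4.15
eef_pos: [0.6228, 0.0125, 0.1151]
ee_rot: [-1.564, -0.171, 0.173]
force: [1.1, 0.2, -0.2]
width: 0.002
```

Run:
```python
from h import *
delta([.6226,.0117,.112],12.4)
im=vision.capture("top");cal=vision.calibration("top")
piv=np.array([.6226,.0117,0])
for b in blobs(mask(im,"red",100,60),10):
    u,v=b[0]
    if 190<u<225 and 140<v<200: print(b[:3],[(ray(cal,b[0],z)[0]-piv)@[.9765,.2154,0]*1e3 for z in(.105,)])
```

```text
pos [0.6228 0.0125 0.1151] toolx ang 12.6 units [-0.01  0.1  -0.03]  spin 0.03 (e=-0.2deg) F [ 1.1  0.2 -0.2] w 0.002 t 4.15
```

apply_moves(
  series=[
    {"offset":[-0.15,0,0],"spin":0,"jaw":-1},
    {"offset":[0,0,0],"spin":0,"jaw":-1},
    {"offset":[0.3,0,0],"spin":0,"jaw":-1},
    {"offset":[0,-1,0],"spin":0,"jaw":-1},
    {"offset":[0,-1,0],"spin":0,"jaw":-1},
    {"offset":[0,-1,0.7],"spin":0,"jaw":-1},
    {"offset":[0,-1,1],"spin":0,"jaw":1},
    {"offset":[0,0,1],"spin":0,"jaw":1},
  ],
)

```text
time: 5.2
eef_pos: [0.6109, 0.0935, 0.2382]
ee_rot: [-1.564, -0.175, 0.168]
force: [-0.1, 0.1, -0.3]
width: 0.417
```

Run:
```python
from h import *
delta([.584,-.151,.25])
im=vision.capture("top");cal=vision.calibration("top");cv2.imwrite("pics/top1.png",im[:,:,::-1])
piv=np.array([.6226,.0117,0])
for b in blobs(mask(im,"red",100,60),10):
    u,v=b[0]
    if 190<u<225 and 140<v<200: print(b[:3],[(ray(cal,b[0],z)[0]-piv)@[.9765,.2154,0]*1e3 for z in(.105,)])
w=vision.capture("wrist"); cw=vision.calibration("wrist"); np.savez("pics/w1.npz",im=w,**cw); cv2.imwrite("pics/w1.png",w[:,:,::-1])
```

```text
pos [0.6109 0.0935 0.2382] toolx ang 12.5 units [-2.64 -0.4  -7.76]  F [-0.1  0.1 -0.3] w 0.417 t 5.2
(array([207.1, 182.2]), array([8.5, 8. ]), 63.4) [np.float64(-27.68369065935922)]
```

View pics/w1.png

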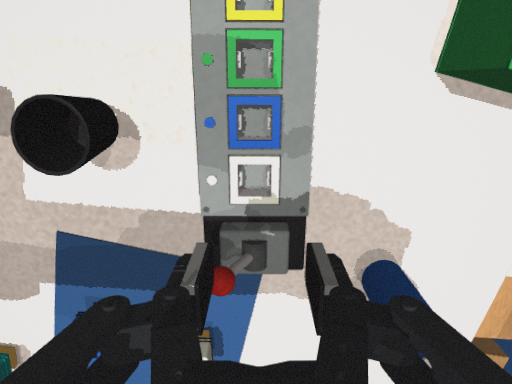

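The lever ball is now at local x ≈ -28 mm, so it is at load. The wrist view shows sockets green (255,58), blue (254,122) and white (255,180) with the dock square to the tool.

Run:
```python
from h import *
d=np.load("pics/w1.npz"); im=d["im"]; cal={k:d[k] for k in "KDRt"}
c0=np.array([.58273,.19234]); ey=np.array([-.2154,.9765])
for n,k in (("green",0),("blue",-1),("white",-2)):
    for b in blobs(mask(im,n,110,50 if n!="white" else 0),400):
        if 220<b[0][0]<290 and b[0][1]<215:
            X=ray(cal,cv2.boxPoints((tuple(b[0]),tuple(b[1]),b[2])),.042); print(n,b[:3],X.mean(0).round(4),"top-est",(c0+.056*k*ey).round(4),"sides",np.linalg.norm(np.diff(X,axis=0),axis=1).round(4))
```

```text
green (array([254.5,  58.5]), array([55., 57.]), 0.0) [0.5858 0.1907 0.042 ] top-est [0.5827 0.1923] sides [0.0477 0.0476 0.0477]
blue (array([254., 122.]), array([52., 52.]), 90.0) [0.5974 0.1362 0.042 ] top-est [0.5948 0.1377] sides [0.0473 0.0479 0.0494]
white (array([254., 180.]), array([48., 50.]), 90.0) [0.6096 0.0814 0.042 ] top-est [0.6069 0.083 ] sides [0.0479 0.049  0.0501]
white (array([255.5, 181.5]), array([363., 511.]), 90.0) [0.6186 0.0456 0.042 ] top-est [0.6069 0.083 ] sides [0.4457 0.4139 0.6423]
```

apply_moves(
  series=[
    {"offset":[-0.4,0,-1],"spin":0,"jaw":1},
    {"offset":[-0.4,0,-1],"spin":0,"jaw":1},
    {"offset":[-0.4,0,-1],"spin":0,"jaw":1},
    {"offset":[-0.4,0,-1],"spin":0,"jaw":1},
    {"offset":[-0.4,0,-1],"spin":0,"jaw":1},
    {"offset":[-0.4,0,0],"spin":0,"jaw":1},
    {"offset":[0,0,0],"spin":0,"jaw":1},
    {"offset":[0,0,0],"spin":0,"jaw":1},
  ],
)

```text
time: 6.3
eef_pos: [0.5724, -0.0688, 0.2353]
ee_rot: [-1.564, -0.173, 0.173]
force: [0.0, -0.3, -0.3]
width: 1.003
```

Run:
```python
from h import *
delta([.584,-.151,.15])
w=vision.capture("wrist"); cw=vision.calibration("wrist"); np.savez("pics/w2.npz",im=w,**cw); cv2.imwrite("pics/w2.png",w[:,:,::-1])
print(proj(cw,[[.584,-.151,.061],[.4616,-.1437,.061]]))
```

```text
pos [ 0.5724 -0.0688  0.2353] toolx ang 12.6 units [-0.22  2.84 -2.76]  F [ 0.  -0.3 -0.3] w 1.003 t 6.3
[[250.46088561 253.54362504]
 [128.0899128  221.75181488]]
```

View pics/w2.png

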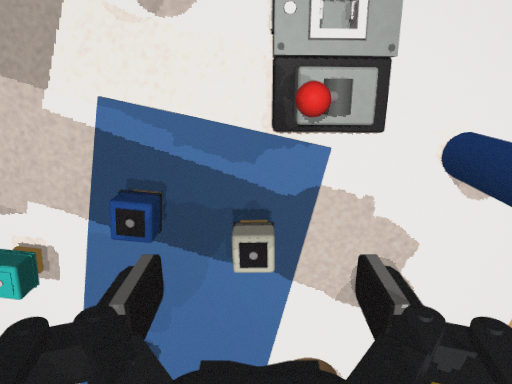

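```bash
cat >> h.py <<'E'
def insets(im,cal,z=.061,box=(0,0,512,384)):
    """dark square label on the module tops -> centre, yaw mod 90, side"""
    m=(im.max(2)<60).astype(np.uint8); m=cv2.morphologyEx(m,cv2.MORPH_CLOSE,np.ones((9,9)))
    for b in blobs(m,150):
        w,h=b[1]
        if min(w,h)>.7*max(w,h) and max(w,h)<70:
            X=ray(cal,cv2.boxPoints((tuple(b[0]),tuple(b[1]),b[2])),z); e=X[1]-X[0]
            print("inset",b[0],b[1],"->",X.mean(0).round(4),"yaw",round(np.degrees(np.arctan2(e[1],e[0]))%90,1),"side",np.linalg.norm(e).round(4))
E
python3 - <<'E'
from h import *
d=np.load("pics/w2.npz"); insets(d["im"],{k:d[k] for k in "KDRt"})
E
```

```text
inset [252.5 255. ] [24. 27.] -> [ 0.5864 -0.1523  0.061 ] yaw 12.7 side 0.0264
inset [130.  222.5] [27. 28.] -> [ 0.4635 -0.1443  0.061 ] yaw 12.8 side 0.0271
```

apply_moves(
  series=[
    {"offset":[-0.15,0,-1],"spin":0,"jaw":1},
    {"offset":[0,0,-1],"spin":0,"jaw":1},
    {"offset":[0,0.5,-0.82],"spin":0,"jaw":1},
    {"offset":[0,1,0],"spin":0,"jaw":1},
    {"offset":[0,1,0],"spin":0,"jaw":1},
    {"offset":[0,1,0],"spin":0,"jaw":1},
    {"offset":[0,0.3,0],"spin":0,"jaw":1},
    {"offset":[0,0,0],"spin":0,"jaw":1},
  ],
)

```text
time: 7.35
eef_pos: [0.586, -0.1527, 0.1206]
ee_rot: [-1.563, -0.171, 0.173]
force: [0.1, -0.5, 0.3]
width: 1.006
```

Run:
```python
from h import *
delta([.5864,-.1523,.048])
w=vision.capture("wrist"); cw=vision.calibration("wrist"); np.savez("pics/w3.npz",im=w,**cw); cv2.imwrite("pics/w3.png",w[:,:,::-1])
insets(w,cw); print(proj(cw,[[.5864,-.1523,.061]]))
```

```text
pos [ 0.586  -0.1527  0.1206] toolx ang 12.6 units [0.02 2.42 0.01]  F [ 0.1 -0.5  0.3] w 1.006 t 7.35
inset [257.  221.5] [43. 46.] -> [ 0.5871 -0.1527  0.061 ] yaw 12.6 side 0.0267
inset [ 48.5 164.4] [55.1 47.2] -> [ 0.4628 -0.1445  0.061 ] yaw 85.6 side 0.0289
[[256.0117037  221.15411022]]
```

View pics/w3.png

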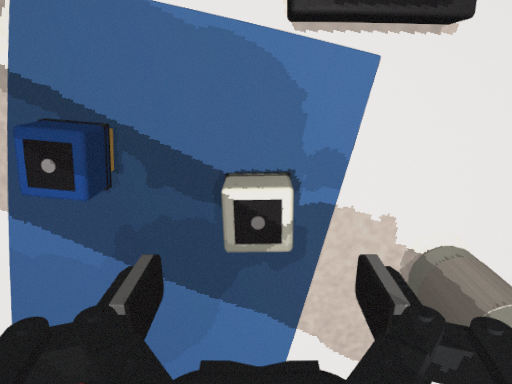

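The white module is centred between the jaws at (257,221) and square to them. I'll descend and grip.

apply_moves(
  series=[
    {"offset":[0,0.8,0],"spin":0,"jaw":1},
    {"offset":[0,0.8,0],"spin":0,"jaw":1},
    {"offset":[0,0.6,0],"spin":0,"jaw":1},
    {"offset":[0,0.22,0],"spin":0,"jaw":1},
    {"offset":[0,0,0],"spin":0,"jaw":-1},
    {"offset":[0,0,0],"spin":0,"jaw":-1},
    {"offset":[0,0,0],"spin":0,"jaw":-1},
    {"offset":[0,0,0],"spin":0,"jaw":-1},
  ],
  newtons=60,
)

```text
time: 8.4
eef_pos: [0.5868, -0.1532, 0.0498]
ee_rot: [-1.565, -0.173, 0.171]
force: [-1.4, -0.5, 5.9]
width: 0.482
```

Run:
```python
from h import *
delta([.5864,-.1523,.16])
```

```text
pos [ 0.5868 -0.1532  0.0498] toolx ang 12.5 units [-0.   -3.67  0.03]  F [-1.4 -0.5  5.9] w 0.482 t 8.4
```

apply_moves(
  series=[
    {"offset":[0,-1,0],"spin":0,"jaw":-1},
    {"offset":[0,-1,0],"spin":0,"jaw":-1},
    {"offset":[0,-1,0],"spin":0,"jaw":-1},
    {"offset":[0,-1,0.5],"spin":0,"jaw":-1},
    {"offset":[0,-0.5,1],"spin":0,"jaw":-1},
    {"offset":[0.3,0,1],"spin":0,"jaw":-1},
    {"offset":[0.6,0,1],"spin":0,"jaw":-1},
    {"offset":[0.6,0,1],"spin":0,"jaw":-1},
  ],
)

```text
time: 9.4
eef_pos: [0.6009, -0.0104, 0.1836]
ee_rot: [-1.564, -0.172, 0.172]
force: [0.5, 0.1, -2.3]
width: 0.486
```

Run:
```python
from h import *
delta([.6096,.0814,.10],12.4)
w=vision.capture("wrist"); cw=vision.calibration("wrist"); np.savez("pics/w4.npz",im=w,**cw); cv2.imwrite("pics/w4.png",w[:,:,::-1])
```

```text
pos [ 0.6009 -0.0104  0.1836] toolx ang 12.5 units [0.95 2.79 2.92]  spin 0.03 (e=-0.1deg) F [ 0.5  0.1 -2.3] w 0.486 t 9.4
```

View pics/w4.png

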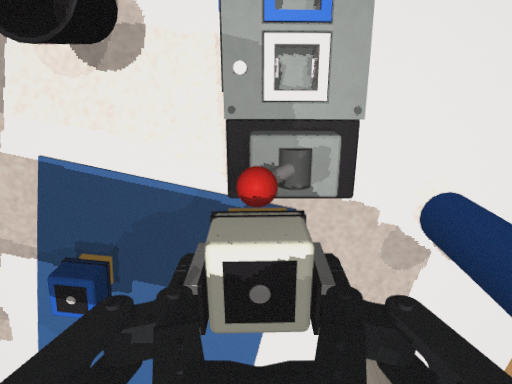

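The white module is held square. Its label is at (259,291), and the white socket mouth is at (296,66).

```bash
cat >> h.py <<'E'
def held(im,cal,top):
    """offset of held module's label centre from the TCP, world mm"""
    m=(im[225:345,190:340].max(2)<60).astype(np.uint8)
    p,R,_=tool(); 
    m=cv2.morphologyEx(cv2.morphologyEx(m,cv2.MORPH_CLOSE,np.ones((13,13))),cv2.MORPH_OPEN,np.ones((15,15)))
    for b in blobs(m,2000):
        X=ray(cal,cv2.boxPoints((tuple(b[0]+[190,225]),tuple(b[1]),b[2])),p[2]+top).mean(0); e=R.T@(X-p)
        print("held",b[0]+[190,225],b[1],b[2],"centre",X.round(4),"tool-frame offset mm",(e*1e3).round(1))
def socket(im,cal,n,near,z=.042):
    for b in blobs(mask(im,n),200):
        X=ray(cal,cv2.boxPoints((tuple(b[0]),tuple(b[1]),b[2])),z); c=X.mean(0); s=np.linalg.norm(np.diff(X,axis=0),axis=1)
        if np.linalg.norm(c[:2]-near)<.02 and abs(s.mean()-.048)<.008: print("socket",n,b[0],b[1],b[2],c.round(4),"sides",s.round(4))
E
python3 - <<'E'
from h import *
d=np.load("pics/w4.npz"); im=d["im"]; cal={k:d[k] for k in "KDRt"}
held(im,cal,.0112); socket(im,cal,"white",[.6096,.0814])
h=cv2.cvtColor(im,cv2.COLOR_RGB2HSV); print(h[66,250:345:5,2],im[35,265:325:15])
m=((im.min(2)>185)[25:110,250:345]).astype(np.uint8)
for b in blobs(m,500): 
    px=b[0]+[250,25]; print(px,b[1],b[2],ray(cal,px,.042))
E
```

```text
held [259.  291.5] [61. 72.] 90.0 centre [ 0.6035 -0.0054  0.1945] tool-frame offset mm [  1.7 -11.2   1.1]
held [325. 300.] [88. 28.] 90.0 centre [ 0.6301 -0.0041  0.1945] tool-frame offset mm [ 27.9 -11.2  -3.6]
socket white [297.  66.] [68. 66.] 90.0 [0.6115 0.0881 0.042 ] sides [0.0479 0.0482 0.0504]
[143 144 145 234 235 115  86 146 170 165 165 152 134 112 233 233 132 162
 160] [[234 232 230]
 [234 231 231]
 [234 232 231]
 [233 232 230]]
[297.   66.5] [66. 67.] -0.0 [[0.6113828  0.08828447 0.042     ]]
```

apply_moves(
  series=[
    {"offset":[0.5,0,0.7],"spin":0,"jaw":-1},
    {"offset":[0.5,0,0.7],"spin":0,"jaw":-1},
    {"offset":[0,0,0],"spin":0,"jaw":-1},
    {"offset":[0,0,0],"spin":0,"jaw":-1},
    {"offset":[0,0,0],"spin":0,"jaw":-1},
    {"offset":[0,0,0],"spin":0,"jaw":-1},
    {"offset":[0,0,0],"spin":0,"jaw":-1},
    {"offset":[0,0,0],"spin":0,"jaw":-1},
  ],
)

```text
time: 10.45
eef_pos: [0.621, 0.0359, 0.1838]
ee_rot: [-1.564, -0.172, 0.172]
force: [0.5, -0.8, -1.1]
width: 0.482
```

Run:
```python
from h import *
cal=vision.calibration("wrist"); delta([.6096,.0814,.10],12.4)
im=vision.capture("wrist")
held(im,cal,.0112); socket(im,cal,"white",[.6096,.0814]); socket(im,cal,"blue",[.5974,.1362])
```

```text
pos [0.621  0.0359 0.1838] toolx ang 12.5 units [-0.04  2.79  1.56]  spin 0.03 (e=-0.1deg) F [ 0.5 -0.8 -1.1] w 0.482 t 10.45
held [259.  291.5] [72. 61.] -0.0 centre [0.6224 0.0373 0.195 ] tool-frame offset mm [  1.7 -11.2   1. ]
held [325. 300.] [88. 28.] 90.0 centre [0.6491 0.0385 0.195 ] tool-frame offset mm [ 27.9 -11.2  -3.7]
socket white [256.5 122. ] [62. 63.] 90.0 [0.6101 0.0834 0.042 ] sides [0.0477 0.0478 0.0503]
socket blue [256.5  44.5] [71. 67.] 90.0 [0.598  0.1383 0.042 ] sides [0.0477 0.0488 0.0503]
```

apply_moves(
  series=[
    {"offset":[-0.09,0,0.8],"spin":0,"jaw":-1},
    {"offset":[0,0,0.79],"spin":0,"jaw":-1},
    {"offset":[0,0.8,0],"spin":0,"jaw":-1},
    {"offset":[0,0.8,0],"spin":0,"jaw":-1},
    {"offset":[0,0.8,0],"spin":0,"jaw":-1},
    {"offset":[0,0.3,0],"spin":0,"jaw":-1},
    {"offset":[0,0.36,0],"spin":0,"jaw":-1},
    {"offset":[0,0,0],"spin":0,"jaw":-1},
  ],
)

```text
time: 11.5
eef_pos: [0.6078, 0.082, 0.0916]
ee_rot: [-1.564, -0.171, 0.173]
force: [-0.9, -0.5, -0.7]
width: 0.489
```

Run:
```python
from h import *
delta([.6082,.0826,.067],12.4)
```

```text
pos [0.6078 0.082  0.0916] toolx ang 12.6 units [0.02 0.82 0.02]  spin 0.03 (e=-0.2deg) F [-0.9 -0.5 -0.7] w 0.489 t 11.5
```

apply_moves(
  series=[
    {"offset":[0,0.1,0],"spin":0,"jaw":-1},
    {"offset":[0,0.1,0],"spin":0,"jaw":-1},
    {"offset":[0,0.1,0],"spin":0,"jaw":-1},
    {"offset":[0,0.1,0],"spin":0,"jaw":-1},
    {"offset":[0,0.1,0],"spin":0,"jaw":-1},
    {"offset":[0,0,0],"spin":0,"jaw":-1},
    {"offset":[0,0,0],"spin":0,"jaw":-1},
    {"offset":[0,0,0],"spin":0,"jaw":-1},
  ],
)

```text
time: 12.5
eef_pos: [0.6083, 0.0821, 0.0774]
ee_rot: [-1.564, -0.173, 0.171]
force: [0.1, -0.4, 5.6]
width: 0.484
```

apply_moves(
  series=[
    {"offset":[0,0.1,0],"spin":0,"jaw":-1},
    {"offset":[0,0.1,0],"spin":0,"jaw":-1},
    {"offset":[0,0.1,0],"spin":0,"jaw":-1},
    {"offset":[0,0.05,0],"spin":0,"jaw":-1},
    {"offset":[0,0.05,0],"spin":0,"jaw":-1},
    {"offset":[0,0,0],"spin":0,"jaw":-1},
    {"offset":[0,0,0],"spin":0,"jaw":-1},
    {"offset":[0,0,0],"spin":0,"jaw":-1},
  ],
)

```text
time: 13.5
eef_pos: [0.6081, 0.0821, 0.0668]
ee_rot: [-1.564, -0.173, 0.171]
force: [-3.7, 0.3, 15.1]
width: 0.485
```

apply_moves(
  series=[
    {"offset":[0,-0.1,0],"spin":0,"jaw":-1},
    {"offset":[0,-0.1,0],"spin":0,"jaw":-1},
    {"offset":[0,-0.1,0],"spin":0,"jaw":-1},
    {"offset":[0,-0.1,0],"spin":0,"jaw":-1},
    {"offset":[0,-0.05,0],"spin":0,"jaw":-1},
    {"offset":[0,-0.05,0],"spin":0,"jaw":-1},
    {"offset":[0,0,0],"spin":0,"jaw":-1},
    {"offset":[0,0,0],"spin":0,"jaw":-1},
  ],
)

```text
time: 14.5
eef_pos: [0.6079, 0.0821, 0.0772]
ee_rot: [-1.564, -0.17, 0.174]
force: [6.2, 0.7, -13.0]
width: 0.48
```

apply_moves(
  series=[
    {"offset":[0,-0.05,0],"spin":0,"jaw":-1},
    {"offset":[0,-0.05,0],"spin":0,"jaw":-1},
    {"offset":[0,0,0],"spin":0,"jaw":-1},
    {"offset":[0,0,0],"spin":0,"jaw":-1},
    {"offset":[0,0,0],"spin":0,"jaw":-1},
    {"offset":[0,0,0],"spin":0,"jaw":-1},
    {"offset":[0,0,0],"spin":0,"jaw":-1},
    {"offset":[0,0,0],"spin":0,"jaw":-1},
  ],
)

```text
time: 15.5
eef_pos: [0.6076, 0.082, 0.0779]
ee_rot: [-1.564, -0.169, 0.175]
force: [10.4, 2.0, -26.4]
width: 0.479
```

apply_moves(
  series=[
    {"offset":[0,0.12,0],"spin":0,"jaw":-1},
    {"offset":[0,0,0],"spin":0,"jaw":-1},
    {"offset":[0,0,0],"spin":0,"jaw":0.4},
    {"offset":[0,0,0],"spin":0,"jaw":0.4},
    {"offset":[0,0,0],"spin":0,"jaw":1},
    {"offset":[0,-1,0],"spin":0,"jaw":1},
    {"offset":[0,-1,0],"spin":0,"jaw":1},
    {"offset":[0,-1,0],"spin":0,"jaw":1},
  ],
)

```text
time: 16.5
eef_pos: [0.6079, 0.082, 0.1707]
ee_rot: [-1.564, -0.172, 0.172]
force: [-0.0, 0.2, 0.7]
width: 0.998
```

apply_moves(
  series=[
    {"offset":[-0.6,-0.5,-1],"spin":0,"jaw":1},
    {"offset":[-1,0,-1],"spin":0,"jaw":1},
    {"offset":[-1,0,-1],"spin":0,"jaw":1},
    {"offset":[-1,0,-1],"spin":0,"jaw":1},
    {"offset":[-1,0,-1],"spin":0,"jaw":1},
    {"offset":[-0.8,0,0],"spin":0,"jaw":1},
    {"offset":[0,0,0],"spin":0,"jaw":1},
    {"offset":[0,0,0],"spin":0,"jaw":1},
  ],
)

```text
time: 17.5
eef_pos: [0.4831, -0.0994, 0.1848]
ee_rot: [-1.564, -0.173, 0.171]
force: [1.0, 0.1, 0.6]
width: 0.999
```

Run:
```python
from h import *
cal=vision.calibration("wrist"); delta([.4635,-.1443,.12])
im=vision.capture("wrist"); insets(im,cal); cv2.imwrite("pics/w5.png",im[:,:,::-1])
im=vision.capture("top"); cv2.imwrite("pics/top2.png",cv2.resize(im[120:300,80:380],None,fx=2.5,fy=2.5)[:,:,::-1])
```

```text
pos [ 0.4831 -0.0994  0.1848] toolx ang 12.6 units [-0.97  2.16 -1.32]  F [1.  0.1 0.6] w 0.999 t 17.5
inset [220.9 235.7] [34.6 30.9] -> [ 0.4635 -0.1442  0.061 ] yaw 5.2 side 0.0276
```

View pics/w5.png

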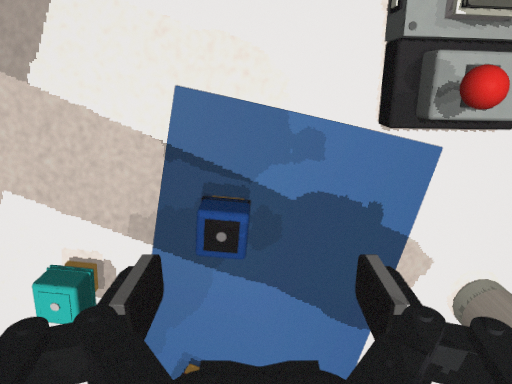

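apply_moves(
  series=[
    {"offset":[-0.52,0,-0.7],"spin":0,"jaw":1},
    {"offset":[-0.5,0,-0.65],"spin":0,"jaw":1},
    {"offset":[0,1,0],"spin":0.8,"jaw":1},
    {"offset":[0,1,0],"spin":0.7,"jaw":1},
    {"offset":[0,1,0],"spin":0,"jaw":1},
    {"offset":[0,0,0],"spin":0,"jaw":1},
    {"offset":[0,0,0],"spin":0,"jaw":1},
    {"offset":[0,0,0],"spin":0,"jaw":1},
  ],
)

```text
time: 18.6
eef_pos: [0.4625, -0.1459, 0.0957]
ee_rot: [-1.57, -0.071, 0.068]
force: [0.3, 0.6, -0.2]
width: 0.996
```

Run:
```python
from h import *
cal=vision.calibration("wrist"); delta([.4635,-.1442,.048])
im=vision.capture("wrist"); insets(im,cal)
```

```text
pos [ 0.4625 -0.1459  0.0957] toolx ang 5.1 units [0.03 1.59 0.05]  F [ 0.3  0.6 -0.2] w 0.996 t 18.6
inset [257.5 239. ] [49.  54.2] -> [ 0.4633 -0.1443  0.061 ] yaw 6.7 side 0.0274
inset [488.   22.5] [45. 46.] -> [ 0.5553 -0.0312  0.061 ] yaw 7.5 side 0.021
```

Aligned, so I'll descend and grip.

apply_moves(
  series=[
    {"offset":[0,0.6,0],"spin":0,"jaw":1},
    {"offset":[0,0.6,0],"spin":0,"jaw":1},
    {"offset":[0,0.34,0],"spin":-0.1,"jaw":1},
    {"offset":[0,0,0],"spin":0,"jaw":1},
    {"offset":[0,0,0],"spin":0,"jaw":-1},
    {"offset":[0,0,0],"spin":0,"jaw":-1},
    {"offset":[0,0,0],"spin":0,"jaw":-1},
    {"offset":[0,0,0],"spin":0,"jaw":-1},
  ],
)

```text
time: 19.65
eef_pos: [0.462, -0.1459, 0.0489]
ee_rot: [-1.57, -0.077, 0.075]
force: [-0.2, -0.1, 5.7]
width: 0.484
```

apply_moves(
  series=[
    {"offset":[0,-1,0],"spin":0,"jaw":-1},
    {"offset":[0,-1,0],"spin":0,"jaw":-1},
    {"offset":[0,-1,0],"spin":0,"jaw":-1},
    {"offset":[0,-1,0],"spin":-0.8,"jaw":-1},
    {"offset":[0,-0.5,0],"spin":-0.6,"jaw":-1},
    {"offset":[1,0,1],"spin":0,"jaw":-1},
    {"offset":[1,0,1],"spin":0,"jaw":-1},
    {"offset":[1,0,1],"spin":0,"jaw":-1},
  ],
)

```text
time: 20.65
eef_pos: [0.53, -0.0373, 0.1828]
ee_rot: [-1.564, -0.171, 0.172]
force: [-0.2, -0.2, -1.4]
width: 0.483
```

Run:
```python
from h import *
delta([.6079-.0121,.082+.0547-.045,.185],12.5)
```

```text
pos [ 0.53   -0.0373  0.1828] toolx ang 12.5 units [ 3.07 -0.08  3.72]  spin 0.01 (e=-0.0deg) F [-0.2 -0.2 -1.4] w 0.483 t 20.65
```

apply_moves(
  series=[
    {"offset":[0.8,0,0.9],"spin":0,"jaw":-1},
    {"offset":[0.8,0,0.9],"spin":0,"jaw":-1},
    {"offset":[0.8,0,0.9],"spin":0,"jaw":-1},
    {"offset":[0.6,0,0.9],"spin":0,"jaw":-1},
    {"offset":[0,0,0],"spin":0,"jaw":-1},
    {"offset":[0,0,0],"spin":0,"jaw":-1},
    {"offset":[0,0,0],"spin":0,"jaw":-1},
    {"offset":[0,0,0],"spin":0,"jaw":-1},
  ],
)

```text
time: 21.65
eef_pos: [0.5939, 0.0859, 0.1833]
ee_rot: [-1.564, -0.171, 0.171]
force: [0.0, -0.5, -2.1]
width: 0.485
```

Run:
```python
from h import *
cal=vision.calibration("wrist"); delta([.5958,.1367,.06],12.5)
im=vision.capture("wrist")
held(im,cal,.0121); socket(im,cal,"blue",[.5974,.1362]); cv2.imwrite("pics/w6.png",im[:,:,::-1])
```

```text
pos [0.5939 0.0859 0.1833] toolx ang 12.5 units [0.43 4.11 1.64]  spin -0.00 (e=0.0deg) F [ 0.  -0.5 -2.1] w 0.485 t 21.65
held [258.5 292.5] [61. 73.] 90.0 centre [0.5951 0.0874 0.1954] tool-frame offset mm [  1.4 -12.1   1.2]
held [325. 300.] [88. 28.] 90.0 centre [0.6216 0.089  0.1954] tool-frame offset mm [ 27.7 -12.1  -3. ]
socket blue [277. 120.] [62. 64.] 90.0 [0.5982 0.1384 0.042 ] sides [0.0483 0.0476 0.0509]
```

View pics/w6.png

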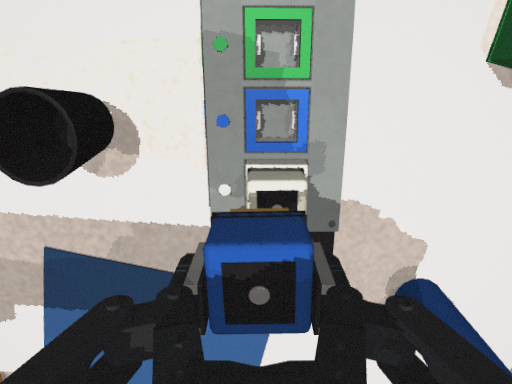

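apply_moves(
  series=[
    {"offset":[0.44,0,0.84],"spin":0,"jaw":-1},
    {"offset":[0,0,0.8],"spin":0,"jaw":-1},
    {"offset":[0,0.8,0],"spin":0,"jaw":-1},
    {"offset":[0,0.8,0],"spin":0,"jaw":-1},
    {"offset":[0,0.8,0],"spin":0,"jaw":-1},
    {"offset":[0,0.3,0],"spin":0,"jaw":-1},
    {"offset":[0,0.38,0],"spin":0,"jaw":-1},
    {"offset":[0,0,0],"spin":0,"jaw":-1},
  ],
)

```text
time: 22.7
eef_pos: [0.596, 0.1374, 0.0903]
ee_rot: [-1.564, -0.171, 0.172]
force: [0.7, 0.2, -1.2]
width: 0.481
```

apply_moves(
  series=[
    {"offset":[0,0.1,0],"spin":0,"jaw":-1},
    {"offset":[0,0.1,0],"spin":0,"jaw":-1},
    {"offset":[0,0.1,0],"spin":0,"jaw":-1},
    {"offset":[0,0.1,0],"spin":0,"jaw":-1},
    {"offset":[0,0.1,0],"spin":0,"jaw":-1},
    {"offset":[0,0,0],"spin":0,"jaw":-1},
    {"offset":[0,0,0],"spin":0,"jaw":-1},
    {"offset":[0,0,0],"spin":0,"jaw":-1},
  ],
)

```text
time: 23.7
eef_pos: [0.5967, 0.1375, 0.0761]
ee_rot: [-1.564, -0.173, 0.171]
force: [1.7, -1.2, 3.9]
width: 0.483
```

apply_moves(
  series=[
    {"offset":[0,0.1,0],"spin":0,"jaw":-1},
    {"offset":[0,0.1,0],"spin":0,"jaw":-1},
    {"offset":[0,0.1,0],"spin":0,"jaw":-1},
    {"offset":[0,0.05,0],"spin":0,"jaw":-1},
    {"offset":[0,0.05,0],"spin":0,"jaw":-1},
    {"offset":[0,0,0],"spin":0,"jaw":-1},
    {"offset":[0,0,0],"spin":0,"jaw":-1},
    {"offset":[0,0,0],"spin":0,"jaw":-1},
  ],
)

```text
time: 24.7
eef_pos: [0.596, 0.1374, 0.0658]
ee_rot: [-1.564, -0.173, 0.171]
force: [-5.5, -3.8, 18.2]
width: 0.481
```

apply_moves(
  series=[
    {"offset":[0,-0.1,0],"spin":0,"jaw":-1},
    {"offset":[0,-0.1,0],"spin":0,"jaw":-1},
    {"offset":[0,-0.1,0],"spin":0,"jaw":-1},
    {"offset":[0,-0.1,0],"spin":0,"jaw":-1},
    {"offset":[0,-0.05,0],"spin":0,"jaw":-1},
    {"offset":[0,-0.1,0],"spin":0,"jaw":-1},
    {"offset":[0,0,0],"spin":0,"jaw":-1},
    {"offset":[0,0,0],"spin":0,"jaw":-1},
  ],
)

```text
time: 25.7
eef_pos: [0.5955, 0.1373, 0.0771]
ee_rot: [-1.565, -0.169, 0.175]
force: [8.7, -2.1, -27.3]
width: 0.483
```

apply_moves(
  series=[
    {"offset":[0,0.14,0],"spin":0,"jaw":-1},
    {"offset":[0,0,0],"spin":0,"jaw":-1},
    {"offset":[0,0,0],"spin":0,"jaw":0.4},
    {"offset":[0,0,0],"spin":0,"jaw":0.4},
    {"offset":[0,0,0],"spin":0,"jaw":1},
    {"offset":[0,-1,0],"spin":0,"jaw":1},
    {"offset":[0,-1,0],"spin":0,"jaw":1},
    {"offset":[0,-1,0],"spin":0,"jaw":1},
  ],
)

```text
time: 26.7
eef_pos: [0.5963, 0.1378, 0.1674]
ee_rot: [-1.563, -0.173, 0.172]
force: [-0.0, 0.7, 0.2]
width: 0.998
```

apply_moves(
  series=[
    {"offset":[-0.8,-0.5,-1],"spin":0,"jaw":1},
    {"offset":[-1,0,-1],"spin":0,"jaw":1},
    {"offset":[-1,0,-1],"spin":0,"jaw":1},
    {"offset":[-1,0,-1],"spin":0,"jaw":1},
    {"offset":[-1,0,-1],"spin":0,"jaw":1},
    {"offset":[-1,0,-1],"spin":0,"jaw":1},
    {"offset":[-1,0,-1],"spin":0,"jaw":1},
    {"offset":[-1,0,-1],"spin":0,"jaw":1},
  ],
)

```text
time: 27.7
eef_pos: [0.4194, -0.1485, 0.1816]
ee_rot: [-1.564, -0.173, 0.171]
force: [0.6, -0.2, -0.2]
width: 0.999
```

apply_moves(
  series=[
    {"offset":[0,0,-1],"spin":0,"jaw":1},
    {"offset":[0,0,-1],"spin":0,"jaw":1},
    {"offset":[0,0,-1],"spin":0,"jaw":1},
    {"offset":[0,0,-1],"spin":0,"jaw":1},
    {"offset":[0,0,-1],"spin":0,"jaw":1},
    {"offset":[0,0,-0.5],"spin":0,"jaw":1},
    {"offset":[0,0,0],"spin":0,"jaw":1},
    {"offset":[0,0,0],"spin":0,"jaw":1},
  ],
)

```text
time: 28.7
eef_pos: [0.4557, -0.3078, 0.1811]
ee_rot: [-1.563, -0.172, 0.172]
force: [0.5, -0.3, 0.1]
width: 1.001
```

Run:
```python
from h import *
cal=vision.calibration("wrist"); delta([.4660,-.3550,.12])
im=vision.capture("wrist"); insets(im,cal); cv2.imwrite("pics/w7.png",im[:,:,::-1])
im=vision.capture("top"); cv2.imwrite("pics/top3.png",cv2.resize(im[120:300,80:380],None,fx=2.5,fy=2.5)[:,:,::-1])
```

```text
pos [ 0.4557 -0.3078  0.1811] toolx ang 12.6 units [-0.01  2.04 -1.61]  F [ 0.5 -0.3  0.1] w 1.001 t 28.7
inset [256.9 249. ] [35.3 31.2] -> [ 0.4665 -0.356   0.061 ] yaw 79.5 side 0.0274
```

View pics/w7.png

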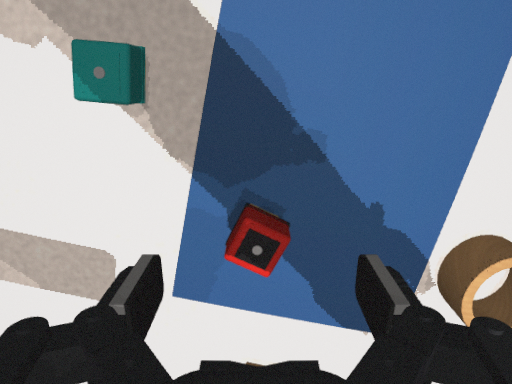

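View pics/top3.png

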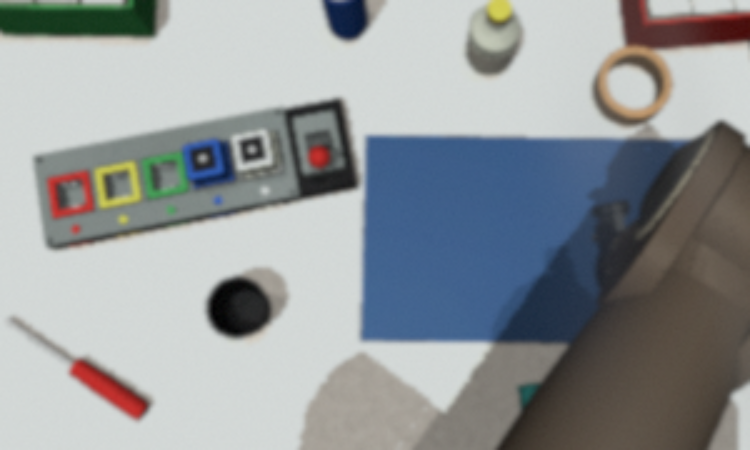

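White and blue are seated in the dock, and the lever is still at load. Red is at (257,249) in the wrist view, turned about -23° from the tool.

apply_moves(
  series=[
    {"offset":[-0.05,0,-0.84],"spin":0,"jaw":1},
    {"offset":[0,0,-0.84],"spin":0,"jaw":1},
    {"offset":[0,0.7,0],"spin":1,"jaw":1},
    {"offset":[0,0.7,0],"spin":1,"jaw":1},
    {"offset":[0,0.7,0],"spin":1,"jaw":1},
    {"offset":[0,0.7,0],"spin":1,"jaw":1},
    {"offset":[0,0,0],"spin":0.7,"jaw":1},
    {"offset":[0,0,0],"spin":0,"jaw":1},
  ],
)

```text
time: 29.8
eef_pos: [0.4654, -0.3574, 0.097]
ee_rot: [-1.565, 0.149, -0.149]
force: [-0.2, -0.3, 0.6]
width: 1.001
```

Run:
```python
from h import *
cal=vision.calibration("wrist"); delta([.4665,-.3560,.048])
im=vision.capture("wrist"); insets(im,cal)
```

```text
pos [ 0.4654 -0.3574  0.097 ] toolx ang -10.9 units [0.03 1.63 0.05]  F [-0.2 -0.3  0.6] w 1.001 t 29.8
inset [257.2 238.9] [53.9 48.4] -> [ 0.4662 -0.3561  0.061 ] yaw 74.8 side 0.028
```

apply_moves(
  series=[
    {"offset":[0,0.6,0],"spin":0.4,"jaw":1},
    {"offset":[0,0.6,0],"spin":0,"jaw":1},
    {"offset":[0,0.4,0],"spin":0,"jaw":1},
    {"offset":[0,0,0],"spin":0,"jaw":1},
    {"offset":[0,0,0],"spin":0,"jaw":-1},
    {"offset":[0,0,0],"spin":0,"jaw":-1},
    {"offset":[0,0,0],"spin":0,"jaw":-1},
    {"offset":[0,0,0],"spin":0,"jaw":-1},
  ],
)

```text
time: 30.85
eef_pos: [0.4656, -0.3585, 0.0499]
ee_rot: [-1.564, 0.177, -0.178]
force: [-0.9, 0.6, 6.1]
width: 0.483
```

apply_moves(
  series=[
    {"offset":[0,-1,0],"spin":0,"jaw":-1},
    {"offset":[0,-1,0],"spin":-1,"jaw":-1},
    {"offset":[0,-1,0],"spin":-1,"jaw":-1},
    {"offset":[0,-1,0],"spin":-1,"jaw":-1},
    {"offset":[0,-0.5,0],"spin":-1,"jaw":-1},
    {"offset":[0,0,0],"spin":-1,"jaw":-1},
    {"offset":[0,0,1],"spin":-0.08,"jaw":-1},
    {"offset":[0,0,1],"spin":0,"jaw":-1},
  ],
)

```text
time: 31.85
eef_pos: [0.4523, -0.2989, 0.1832]
ee_rot: [-1.563, -0.17, 0.171]
force: [-0.3, -0.2, -1.5]
width: 0.479
```

Run:
```python
from h import *
# red socket TCP = blue result + 3 pitches along dock y, stop 50 mm short
b=np.array([.5958,.1374]); ey=np.array([-.2154,.9765]); print(b+.168*ey, b+.118*ey)
delta([*(b+.118*ey),.185],12.5)
```

```text
[0.5596128 0.301452 ] [0.5703828 0.252627 ]
pos [ 0.4523 -0.2989  0.1832] toolx ang 12.4 units [ 7.8  -0.05 17.11]  spin -0.02 (e=0.1deg) F [-0.3 -0.2 -1.5] w 0.479 t 31.85
```

apply_moves(
  series=[
    {"offset":[0.4,0,1],"spin":0,"jaw":-1},
    {"offset":[0.4,0,1],"spin":0,"jaw":-1},
    {"offset":[0.4,0,1],"spin":0,"jaw":-1},
    {"offset":[0.4,0,1],"spin":0,"jaw":-1},
    {"offset":[0.4,0,1],"spin":0,"jaw":-1},
    {"offset":[0.5,0,1],"spin":0,"jaw":-1},
    {"offset":[0.5,0,1],"spin":0,"jaw":-1},
    {"offset":[0.5,0,1],"spin":0,"jaw":-1},
  ],
)

```text
time: 32.85
eef_pos: [0.5034, -0.0414, 0.1836]
ee_rot: [-1.564, -0.17, 0.171]
force: [1.0, 0.2, -1.7]
width: 0.482
```

apply_moves(
  series=[
    {"offset":[0.6,0,1],"spin":0,"jaw":-1},
    {"offset":[0.6,0,1],"spin":0,"jaw":-1},
    {"offset":[0.6,0,1],"spin":0,"jaw":-1},
    {"offset":[0.6,0,1],"spin":0,"jaw":-1},
    {"offset":[0.6,0,1],"spin":0,"jaw":-1},
    {"offset":[0.6,0,1],"spin":0,"jaw":-1},
    {"offset":[0.6,0,1],"spin":0,"jaw":-1},
    {"offset":[0.1,0,1],"spin":0,"jaw":-1},
  ],
)

```text
time: 33.85
eef_pos: [0.578, 0.2209, 0.1829]
ee_rot: [-1.564, -0.17, 0.172]
force: [-0.4, 0.4, -1.7]
width: 0.479
```

apply_moves(
  series=[
    {"offset":[0,0,0.8],"spin":0,"jaw":-1},
    {"offset":[0,0,0],"spin":0,"jaw":-1},
    {"offset":[0,0,0],"spin":0,"jaw":-1},
    {"offset":[0,0,0],"spin":0,"jaw":-1},
    {"offset":[0,0,0],"spin":0,"jaw":-1},
    {"offset":[0,0,0],"spin":0,"jaw":-1},
    {"offset":[0,0,0],"spin":0,"jaw":-1},
    {"offset":[0,0,0],"spin":0,"jaw":-1},
  ],
)

```text
time: 34.85
eef_pos: [0.5725, 0.243, 0.184]
ee_rot: [-1.564, -0.171, 0.171]
force: [-1.4, -0.1, -2.0]
width: 0.483
```

Run:
```python
from h import *
cal=vision.calibration("wrist"); delta([.5596,.3015,.0919],12.5)
im=vision.capture("wrist")
held(im,cal,.0111); socket(im,cal,"red",[.561,.302]); socket(im,cal,"yellow",[.573,.247])
```

```text
pos [0.5725 0.243  0.184 ] toolx ang 12.5 units [0.   3.07 2.  ]  spin -0.01 (e=0.0deg) F [-1.4 -0.1 -2. ] w 0.483 t 34.85
held [259. 302.] [84. 72.] 90.0 centre [0.5751 0.239  0.1951] tool-frame offset mm [  1.7 -11.1  -4.5]
held [325. 300.] [88. 28.] 90.0 centre [0.6006 0.2455 0.1951] tool-frame offset mm [ 28.  -11.1  -3.7]
socket red [259.5 107. ] [64. 65.] 90.0 [0.5615 0.3022 0.042 ] sides [0.0487 0.0482 0.0513]
socket yellow [259.5 177. ] [58. 61.] 90.0 [0.5736 0.2476 0.042 ] sides [0.0485 0.0493 0.0513]
```

Run:
```python
from h import *
cal=vision.calibration("wrist"); im=vision.capture("wrist"); cv2.imwrite("pics/w8.png",im[200:384,150:370,::-1])
r=mask(im,"red",110,40)[200:345,190:330]
for b in blobs(r,2000): print(b[0]+[190,200],b[1],b[2])
m=(im[230:345,215:305].max(2)<45).astype(np.uint8); ys,xs=np.nonzero(m); print(np.percentile(ys+230,[1,50,99]))
```

```text
[259.7 273.8] [116.7 109.3] 89.3
[261. 293. 341.]
```

View pics/w8.png

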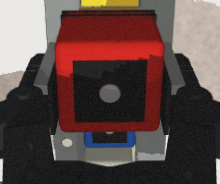

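The red module's label spans rows 260–323 with its dot at (259,293). That matches the other two grasps, so the larger blob had merged with the dark gap.

apply_moves(
  series=[
    {"offset":[0.01,0,1],"spin":0,"jaw":-1},
    {"offset":[0,0,0.98],"spin":0,"jaw":-1},
    {"offset":[0,0.8,0],"spin":0,"jaw":-1},
    {"offset":[0,0.8,0],"spin":0,"jaw":-1},
    {"offset":[0,0.8,0],"spin":0,"jaw":-1},
    {"offset":[0,0.3,0],"spin":0,"jaw":-1},
    {"offset":[0,0.37,0],"spin":0,"jaw":-1},
    {"offset":[0,0,0],"spin":0,"jaw":-1},
  ],
)

```text
time: 35.95
eef_pos: [0.5598, 0.301, 0.0915]
ee_rot: [-1.564, -0.17, 0.171]
force: [-0.6, -0.4, -3.5]
width: 0.48
```

apply_moves(
  series=[
    {"offset":[0,0.1,0],"spin":0,"jaw":-1},
    {"offset":[0,0.1,0],"spin":0,"jaw":-1},
    {"offset":[0,0.1,0],"spin":0,"jaw":-1},
    {"offset":[0,0.1,0],"spin":0,"jaw":-1},
    {"offset":[0,0.1,0],"spin":0,"jaw":-1},
    {"offset":[0,0,0],"spin":0,"jaw":-1},
    {"offset":[0,0,0],"spin":0,"jaw":-1},
    {"offset":[0,0,0],"spin":0,"jaw":-1},
  ],
)

```text
time: 36.95
eef_pos: [0.5603, 0.3014, 0.0775]
ee_rot: [-1.564, -0.171, 0.17]
force: [0.3, 0.1, 5.9]
width: 0.486
```

apply_moves(
  series=[
    {"offset":[0,0.1,0],"spin":0,"jaw":-1},
    {"offset":[0,0.1,0],"spin":0,"jaw":-1},
    {"offset":[0,0.1,0],"spin":0,"jaw":-1},
    {"offset":[0,0.05,0],"spin":0,"jaw":-1},
    {"offset":[0,0.05,0],"spin":0,"jaw":-1},
    {"offset":[0,0,0],"spin":0,"jaw":-1},
    {"offset":[0,0,0],"spin":0,"jaw":-1},
    {"offset":[0,0,0],"spin":0,"jaw":-1},
  ],
)

```text
time: 37.95
eef_pos: [0.5599, 0.3011, 0.0669]
ee_rot: [-1.564, -0.172, 0.17]
force: [-3.9, -2.6, 14.7]
width: 0.483
```

apply_moves(
  series=[
    {"offset":[0,-0.1,0],"spin":0,"jaw":-1},
    {"offset":[0,-0.1,0],"spin":0,"jaw":-1},
    {"offset":[0,-0.1,0],"spin":0,"jaw":-1},
    {"offset":[0,-0.1,0],"spin":0,"jaw":-1},
    {"offset":[0,-0.05,0],"spin":0,"jaw":-1},
    {"offset":[0,-0.1,0],"spin":0,"jaw":-1},
    {"offset":[0,0,0],"spin":0,"jaw":-1},
    {"offset":[0,0,0],"spin":0,"jaw":-1},
  ],
)

```text
time: 38.95
eef_pos: [0.5592, 0.3008, 0.0781]
ee_rot: [-1.565, -0.168, 0.174]
force: [6.7, 3.9, -26.9]
width: 0.481
```

apply_moves(
  series=[
    {"offset":[0,0.14,0],"spin":0,"jaw":-1},
    {"offset":[0,0,0],"spin":0,"jaw":-1},
    {"offset":[0,0,0],"spin":0,"jaw":0.4},
    {"offset":[0,0,0],"spin":0,"jaw":0.4},
    {"offset":[0,0,0],"spin":0,"jaw":1},
    {"offset":[0,-1,0],"spin":0,"jaw":1},
    {"offset":[0,-1,0],"spin":0,"jaw":1},
    {"offset":[0,-1,0],"spin":0,"jaw":1},
  ],
)

```text
time: 39.95
eef_pos: [0.56, 0.3012, 0.1686]
ee_rot: [-1.564, -0.171, 0.17]
force: [0.5, -0.9, 0.1]
width: 0.999
```

apply_moves(
  series=[
    {"offset":[-1,-0.7,-1],"spin":0,"jaw":-1},
    {"offset":[-1,-0.7,-1],"spin":0,"jaw":-1},
    {"offset":[0,0,-1],"spin":0,"jaw":-1},
    {"offset":[0,0,-1],"spin":0,"jaw":-1},
    {"offset":[0,0,-1],"spin":0,"jaw":-1},
    {"offset":[0,0,-1],"spin":0,"jaw":-1},
    {"offset":[0,0,0],"spin":0,"jaw":-1},
    {"offset":[0,0,0],"spin":0,"jaw":-1},
  ],
)

```text
time: 40.95
eef_pos: [0.5402, 0.1127, 0.2095]
ee_rot: [-1.564, -0.171, 0.17]
force: [0.9, 0.6, -0.3]
width: -0.004
```

Run:
```python
from h import *
delta([.5591,-.0023,.114],12.5)
im=vision.capture("top"); a=cv2.resize(im[120:300,80:380],None,fx=2,fy=2,interpolation=cv2.INTER_CUBIC)
s=vision.capture("scene"); s=cv2.resize(s[150:235,270:400],None,fx=4.2,fy=4.2,interpolation=cv2.INTER_CUBIC)
w=np.zeros((600,600,3),np.uint8); w[:240]=a[:240,:600]; w[240:597,:546]=s; cv2.imwrite("pics/c9.png",w[:,:,::-1])
```

```text
pos [0.5402 0.1127 0.2095] toolx ang 12.4 units [-0.21  3.18 -3.88]  spin -0.01 (e=0.1deg) F [ 0.9  0.6 -0.3] w -0.004 t 40.95
```

View pics/c9.png

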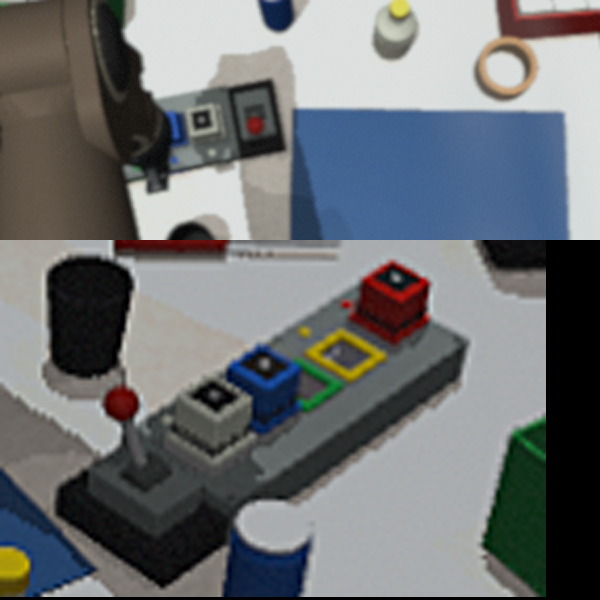

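Run:
```python
from h import *
cal=vision.calibration("scene")
for n,xy,s in (("white",(.6079,.0822),(320.7,187.4)),("blue",(.596,.1376),(332.9,179.3)),("red",(.56,.301),(364.5,159.3))):
    print(n,s,"up",proj(cal,[[*xy,.088]]).round(1),"down",proj(cal,[[*xy,.078]]).round(1))
```

```text
white (320.7, 187.4) up [[319.9 186.7]] down [[319.5 189.2]]
blue (332.9, 179.3) up [[331.6 179.2]] down [[331.2 181.7]]
red (364.5, 159.3) up [[363.1 158.8]] down [[362.6 161.2]]
```

apply_moves(
  series=[
    {"offset":[-0.2,0,-1],"spin":0,"jaw":-1},
    {"offset":[0,0,-1],"spin":0,"jaw":-1},
    {"offset":[0,0,-1],"spin":0,"jaw":-1},
    {"offset":[0,0,-0.88],"spin":0,"jaw":-1},
    {"offset":[0,1,0],"spin":0,"jaw":-1},
    {"offset":[0,1,0],"spin":0,"jaw":-1},
    {"offset":[0,1,0],"spin":0,"jaw":-1},
    {"offset":[0,0.18,0],"spin":0,"jaw":-1},
  ],
)

```text
time: 42.05
eef_pos: [0.5581, -0.0017, 0.1118]
ee_rot: [-1.563, -0.169, 0.175]
force: [-0.7, -0.3, -0.8]
width: -0.001
```

All three sit at the "up" height (within about 0.7 px of it, where down would be 2.5 px lower). Now I'll throw the lever.

apply_moves(
  series=[
    {"offset":[0.4,0,0],"spin":0,"jaw":-1},
    {"offset":[0.4,0,0],"spin":0,"jaw":-1},
    {"offset":[0.4,0,0],"spin":0,"jaw":-1},
    {"offset":[0.4,0,0],"spin":0,"jaw":-1},
    {"offset":[0.3,0,0],"spin":0,"jaw":-1},
    {"offset":[0.3,0,0],"spin":0,"jaw":-1},
    {"offset":[0.13,0,0],"spin":0,"jaw":-1},
    {"offset":[0,0,0],"spin":0,"jaw":-1},
  ],
)

```text
time: 43.05
eef_pos: [0.6266, 0.0124, 0.1132]
ee_rot: [-1.564, -0.168, 0.173]
force: [-4.0, -1.1, 0.4]
width: 0.003
```

apply_moves(
  series=[
    {"offset":[-0.3,0,0],"spin":0,"jaw":-1},
    {"offset":[0,-1,0],"spin":0,"jaw":-1},
    {"offset":[0,-1,0],"spin":0,"jaw":-1},
    {"offset":[-1,-1,0],"spin":0,"jaw":-1},
    {"offset":[-1,-1,-1],"spin":0,"jaw":-1},
    {"offset":[-1,0,-1],"spin":0,"jaw":-1},
    {"offset":[-1,0,-1],"spin":0,"jaw":-1},
    {"offset":[-1,0,-1],"spin":0,"jaw":-1},
  ],
)

```text
time: 44.05
eef_pos: [0.4975, -0.1399, 0.2344]
ee_rot: [-1.565, -0.172, 0.169]
force: [-0.0, 1.3, -0.2]
width: 0.001
```

Run:
```python
from h import *
delta([.5,-.1,.2])
im=vision.capture("top");cal=vision.calibration("top"); piv=np.array([.6226,.0117,0])
for b in blobs(mask(im,"red",100,60),10):
    u,v=b[0]
    if 190<u<225 and 140<v<200: print(b[:3],(ray(cal,b[0],.105)[0]-piv)@[.9765,.2154,0]*1e3)
cv2.imwrite("pics/top4.png",im[:,:,::-1])
```

```text
pos [ 0.4975 -0.1399  0.2344] toolx ang 12.5 units [0.37 1.15 1.28]  F [-0.   1.3 -0.2] w 0.001 t 44.05
(array([203.6, 163.3]), array([8.5, 7.2]), 26.6) 27.75975426446047
```

View pics/top4.png

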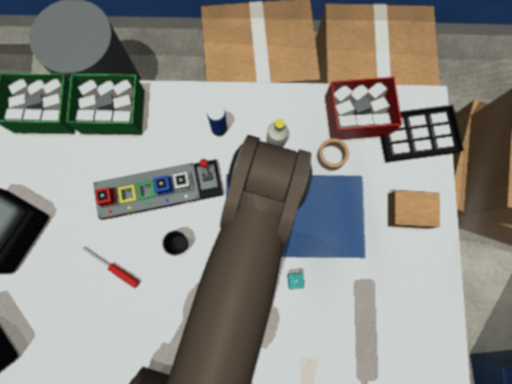

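The lever ball is at (204,163), local x = +27.8 mm, about 0.98 rad. The three modules are seated, the bystanders stand where they were, and the arm is clear.

```bash
python3 -c "
from workcell import robot
print(robot.sign_off())"
```

```text
the job is handed in; nothing more can be done
None
```

The job is done and handed in, at about 44 s on the robot's clock. I pulled the lever to load first. Then I plugged, latched and tugged the three modules on the mat (white, blue, red), and threw the lever to run. There was no yellow or green module, and I left the turquoise look-alike alone.

**Latching:** each module went home at its expected height, 0.1 mm or less off, under 15–18 N of push. Each then held 26–27 N of upward pull at the top of its socket's travel.

**Height:** in the scene camera all three tops sat at the "up" position, within about 0.7 pixel in row. A socket still down would have shown about 2.5 pixels lower.

**Lever:** the ball measured -28 mm from the pivot at load and +28 mm at run, so it ended at about 0.98 rad.

**Surroundings:** the last top view showed the bystanders where they were and the arm clear. The arm covered part of the mat in that view, but the one before it showed the mat empty.

**Disagreements:**
- The wrist and top cameras differed by about 3 mm in x. I cancelled this by measuring the held module and its socket with the same wrist camera.
- The automatic measurement of the held red module was about 5 mm off because its label merged with a dark gap. I checked that one by eye before plugging it in.

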